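# Present the long arm board over the step's edge

### The job

Two flat white arm boards lie on the low steel step. Push the longer one along the step, towards the robot, until about 4 cm of it sticks out over the step's front edge, pointing straight out (square to that edge), so that the nurse can take it by its end. Only push or drag it with the fingertips, without lifting it; leave the shorter board and the small vial between them where they are.

Things in the scene. Friction and masses are not known exactly. Their poses are not given: they have to be found in the camera images.
- step: Fixed low steel step (a bent-sheet shelf) standing on the trolley, 190 mm deep (its x) x 330 mm wide (its y), flat top 60 mm above the worktop, no lip. Origin: centre of its underside, on the worktop. Its x axis points from its front edge (the long edge nearest the robot) to its back edge, z up; it may be turned by up to 0.2 rad.
- step_front_edge (a point): Middle of the step's front edge, on its top surface (95 mm from the step's centre along its -x); axes as the step's.
- long_board: Longer arm board: loose, flat, rigid white plastic board lying on the step, 140 mm long (its x) x 72 mm wide (its y) x 8 mm thick, about 0.12 kg, corners rounded to 10 mm radius so that the middle 52 mm of each end is straight. Origin: centre of its underside. Its x axis runs along its length, away from the robot; it starts wholly on the step and up to 0.2 rad out of square.
- long_board_centre (a point): Centre of the longer board, half-way up its thickness (4 mm above its underside).
- long_board_front (a point): Middle of the longer board's front end (the end nearest the robot, 70 mm from its centre), half-way up. The amount that sticks out is how far this point lies in front of the step's front edge.
- long_board_back (a point): Middle of the longer board's back end (away from the robot, 70 mm from its centre), half-way up.
- short_board_centre (a point): Centre of the shorter arm board (95 x 72 x 8 mm, same look), half-way up; it lies beside the longer one, to either side, about 180 mm away centre to centre. Not to be moved.
- vial_centre (a point): Centre of the small brown vial with a red cap (21 mm diameter, 48 mm tall) that stands on the step between the boards, half-way up (24 mm above the step's top). Not to be moved.
Things that resemble listed ones, but are neither listed nor needed, are in the scene too. What is shaped like the long_board but orange is not meant.

How it is judged:
At the end, for the whole second after the job is handed in: The longer board lies flat and at rest on the step, its front end 30 to 50 mm beyond the step's front edge and its length within 0.12 rad of square to that edge; the shorter board (within 10 mm) and the vial (within 12 mm) are where they stood (x of long_board_front in the frame of step_front_edge between -0.05 and -0.03 m and angle between the x axis of long_board and the x axis of step, either way round below 0.12 rad and z of long_board_centre in the frame of step_front_edge between 0.001 and 0.007 m and angle between long_board's own z axis and vertical below 0.04 rad and linear speed of long_board below 0.01 m/s and distance of short_board_centre from where it was at the start of the episode below 0.01 m and distance of vial_centre from where it was at the start of the episode below 0.012 m); the robot touches nothing.
It fails at once if the longer board is lifted or tipped off the step (z of long_board_centre in the frame of step_front_edge above 0.012 m or angle between long_board's own z axis and vertical above 0.15 rad).
It fails at once if the shorter board is moved by more than 10 mm (distance of short_board_centre from where it was at the start of the episode above 0.01 m).
It fails at once if the vial is moved by more than 12 mm or knocked over (distance of vial_centre from where it was at the start of the episode above 0.012 m).
It also fails if it takes over 40 s, if anything falls off the work surface, if the arm or the gripper's body presses on something with over 40 N, if the wrist force passes 120 N, or if a joint passes its speed limit or range.

### The arm

A 6-joint arm with a two-finger parallel gripper is mounted at the origin on a cart in front of the work surface, level with it; the furniture and walls round the work are solid. World frame = base frame: x ahead of the robot, y to its left, z up, the work surface at z = 0. Lengths are in m, angles in rad, forces in N, time in s.
With the tool pointing down it reaches from about 0.3 to 0.775 m from the base axis. Payload 14.6 kg.
Tool frame: the origin (TCP) lies midway between the tips of the shut fingers; the grasp point (between the pads) lies 19 mm behind it (robot.grasp_offset is the distance from the TCP to the grasp point, in m); z points along the fingers, y is the direction in which the jaws open and shut (so a half turn about z gives the same grasp; the last joint's range is limited). The gripper opens to 94 mm and grips with 3 to 60 N. Pads are 16 mm wide; open, the fingers measure 119 mm over their backs; the gripper's body (75 mm by 177 mm) begins 78 mm behind the grasp point.
Start: joints at [-1.245, 0.3, 1.521, -0, 1.321, -0.067], TCP at [0.211, -0.508, 0.205] pointing down, gripper open.
Joint ranges: [-3.03, 3.03], [-0.79, 2.21], [0.23, 2.52], [-1.04, 4.18], [0, 3.07], [-2.55, 2.55]. Speed limits (rad/s): [2.22, 2.22, 2.57, 3.14, 3.14, 3.14].

### API

Orientations are given as [roll, pitch, yaw] about the fixed x, y, z axes, in that order (R = Rz(yaw) Ry(pitch) Rx(roll)).
In Python, from plant import robot gives the robot as it stands.
- The arm moves only by the tool apply_moves, never from a script. Its arguments are lists of equal length, an entry for each row: "linear": the shift along the tool's x, y, z normalised to -1 to 1, where 1 is 0.03 m, a list of three; "rotation": the turn, a rotation vector about the tool's x, y, z normalised to -1 to 1, where 1 is 0.1 rad, a list of three. In form: {"linear": [[x, y, z], ...], "rotation": [[ax, ay, az], ...]}. A call has 1 to 20 rows; each row shifts and turns the commanded pose from where the row before left it, along the tool's axes as they then stand; what a row does not reach is not made up. A row lasts 1/8 s, in which the tool goes at most 62.5 mm and 10.7 degrees, less where a joint would pass 70% of its speed; a pose out of reach is approached as far as the arm can. A call with a number of a shift or a turn outside -1 to 1 is refused whole. A call with a gripper value outside its range is refused whole. "hand" is the closure, from 0 (fully open) to 1 (shut), set as the call begins (left out, the last holds). The fingers move at their own pace and stop on an object; "grip_force" is the grip in N (left out, the last holds). Time passes only in rows, so rows that do not move let the fingers close. It gives the time, the measured TCP pose, the force and the opening at its end, in the units of the state.
- robot.observe(): the state, without advancing time (a new reading comes with each control period).
- robot.get_image(name): name is "side" or "top"; returns a dict with "pixels" (420x560x3 uint8, red, green, blue), "range_z" (420x560 float32, m along the optical axis (not along the pixel's ray), 0 where there is no reading), "fx", "fy", "cx", "cy" (pixels), "extrinsics" (4x4, takes a point from camera to world coordinates). Camera axes: x right, y down, z forward; pixel columns grow to the right and rows downward; lengths in m; the calibration is good to about 2 mm. A picture is of the moment at which its call begins.
- robot.hand_in(): hands the job in, once; it reports no verdict.
Trained networks look in the newest picture that a camera, given by its name, has taken for a name from the list of things; names that differ only in an ending like _2 or _b are one class to them, and where a whole thing is asked for, a point or a joint stands for the part that bears it (a point fixed in the world has none). Each returns a list of dicts, best first, with "confidence" (0 to 1); they miss things now and then, are a little off and sometimes report something else, mostly with a low value. They report only what shows in the picture. A call takes as long as a camera call. They do not tell look-alikes from the thing itself.
- robot.boxes_of(camera, name): "bbox" ([left, top, width, height] as shares, 0 to 1, of the picture: columns of its width, rows of its height, round what is visible of it).
The state is a dict: "time": time; "qpos": joint angles; "joint_vel": joint speeds; "joint_torque": joint torques, N m; "tcp_pos": TCP position; "orientation": TCP orientation; "contact_force": force on the tool from outside, world axes, zero at the start; "moment": the same for the moment, N m; "grip_width": finger opening in m.
Only numpy, scipy, OpenCV 4.12 (cv2) and the standard library are available. Lean on these libraries where they do the work, as an engineer would, in place of code of your own. Each camera call takes 0.05 s, during which the arm holds its last target. There are 200 camera calls.

## Working session

There is one attempt and no reset: what is moved stays moved. The work goes in short steps, Python scripts to look and compute and a tool call to move; the robot and the scene stay as the last step left them, time stands still between calls to the robot, and variables do not carry over. Pictures are saved under pics/ and viewed, about 8 in all and at most 12, crops included, and the job is handed in when it is done.

Besides the shell and the picture viewer there is one more tool, called after "Request:" as name(argument=value, ...) on one line, values as JSON. apply_moves: Moves the arm, as the interface text tells. Scaled input: -1 to 1 covers 0.03 m each way for a shift and 0.1 rad each way for a turn. Its arguments: {"type":"object","properties":{"linear":{"type":"array"},"rotation":{"type":"array"},"hand":{"type":"number"},"grip_force":{"type":"number"}},"required":["linear","rotation"]}

```bash
mkdir -p pics
python3 - <<'E'
from plant import robot
import cv2,numpy as np
for c in ["top","side"]:
    im=robot.get_image(c)
    cv2.imwrite(f"pics/{c}0.png",im["pixels"][:,:,::-1])
    np.savez(f"{c}0.npz",**im)
    print(c,np.round(im["extrinsics"],3).tolist(),im["fx"])
    for n in ["step","long_board","short_board_centre","vial_centre"]:
        print(n,[(np.round(np.array(b["bbox"])*[560,420,560,420]).tolist(),round(b["confidence"],2)) for b in robot.boxes_of(c,n)])
print(robot.observe())
E
```

```text
top [[0.006, -0.993, 0.118, 0.432], [-1.0, -0.005, 0.017, 0.067], [-0.016, -0.118, -0.993, 0.931], [0.0, 0.0, 0.0, 1.0]] 472.9412104440565
step [([188.0, 178.0, 184.0, 115.0], 0.63)]
long_board [([302.0, 109.0, 78.0, 60.0], 0.69), ([210.0, 199.0, 40.0, 77.0], 0.63)]
short_board_centre [([303.0, 210.0, 44.0, 53.0], 0.94)]
vial_centre [([279.0, 232.0, 8.0, 9.0], 0.55)]
side [[-0.947, -0.205, 0.248, 0.334], [-0.322, 0.597, -0.734, 0.685], [0.002, -0.775, -0.632, 0.587], [0.0, 0.0, 0.0, 1.0]] 470.01663488481597
step [([210.0, 162.0, 170.0, 160.0], 0.62)]
long_board [([200.0, 168.0, 67.0, 38.0], 0.8)]
short_board_centre [([291.0, 176.0, 58.0, 33.0], 0.61)]
vial_centre [([302.0, 191.0, 11.0, 29.0], 0.7)]
{'time': 0.5, 'qpos': array([-1.24460020e+00,  2.99940062e-01,  1.52103645e+00,  8.14024053e-06,
        1.32070687e+00, -6.66169029e-02]), 'joint_vel': array([-0.00010393, -0.00129694,  0.00129452, -0.00271824,  0.00054975,
       -0.00016214]), 'joint_torque': array([ 4.44606731e-04, -5.31345749e+01, -3.52737844e+01,  7.08469609e-02,
        2.15262763e-02, -1.43745453e-06]), 'tcp_pos': array([ 0.21051565, -0.50808756,  0.20540816]), 'orientation': array([-3.14150265e+00, -1.39090921e-05,  3.92811014e-01]), 'contact_force': array([ 0.09177107,  0.30579278, -0.18915238]), 'moment': array([-0.04639927, -0.03978595,  0.01580569]), 'grip_width': 0.09373006378792374}
```

View pics/top0.png

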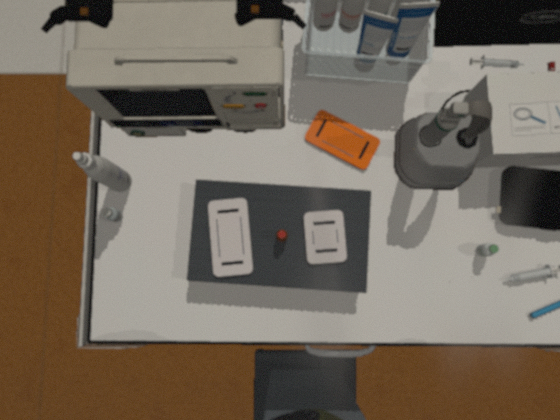

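View pics/side0.png

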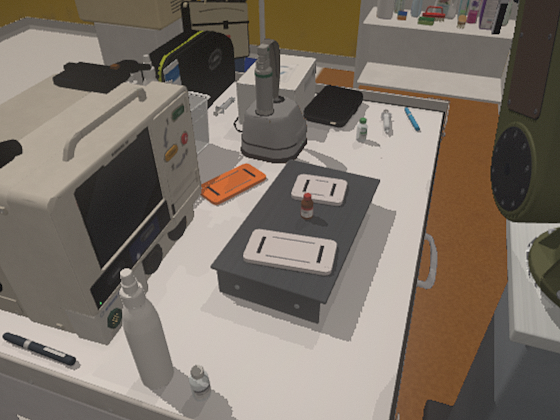

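```bash
cat > h.py <<'E'
import numpy as np,cv2
def pts(im):
    z=im["range_z"];v,u=np.indices(z.shape)
    P=np.stack([(u-im["cx"])*z/im["fx"],(v-im["cy"])*z/im["fy"],z],-1)
    E=im["extrinsics"]
    return P@E[:3,:3].T+E[:3,3]
def meas(im):
    """Fit rectangles (x,y outlines) of step top and white boards on it."""
    W=pts(im);rgb=im["pixels"].astype(int);Z=W[...,2]
    reg=(abs(W[...,0]-.47)<.22)&(W[...,1]>-.25)&(W[...,1]<.35)
    top=reg&(Z>.045)&(Z<.085)
    m=(top*255).astype(np.uint8)
    m=cv2.morphologyEx(m,cv2.MORPH_OPEN,np.ones((5,5)))
    out=[]
    def rects(m,amin,tag):
        n,l,s,_=cv2.connectedComponentsWithStats(m)
        for i in range(1,n):
            if s[i,4]<amin: continue
            p=W[l==i]; r=cv2.minAreaRect(p[:,:2].astype(np.float32)*1000)
            print(tag,s[i].tolist(),"c",np.round(r[0],1),"size",np.round(r[1],1),"ang",round(r[2],2),"z",round(float(np.median(p[:,2])),4))
            print("   corners",np.round(cv2.boxPoints(r)).tolist())
    rects(m,2000,"step")
    w=top&(rgb.min(-1)>110)
    rects(cv2.morphologyEx((w*255).astype(np.uint8),cv2.MORPH_CLOSE,np.ones((5,5))),300,"board")
    r=reg&(rgb[...,0]>90)&(rgb[...,1]<60)&(Z>.08)&(Z<.13)
    if r.any(): print("vial",np.round(W[r].mean(0),4),r.sum())
    return W
E
python3 - <<'E'
from h import *
for c in ["top","side"]:
    print(c);W=meas(np.load(c+"0.npz"))
    t=(W[...,2]>.14)&(W[...,2]<.45)&(W[...,1]>-.05)&(W[...,1]<.4)&(W[...,0]>.4)
    print("tall min x",np.percentile(W[t][:,0],[0,1,5]) )
E
```

```text
top
step [187, 179, 184, 113, 17981] c [508.   80.6] size [330.4 190.5] ang 86.48 z 0.0603
   corners [[403.0, -78.0], [593.0, -90.0], [613.0, 240.0], [423.0, 251.0]]
board [208, 198, 45, 79, 2996] c [500.6 140.5] size [150.4 132. ] ang 5.65 z 0.0676
   corners [[419.0, 199.0], [432.0, 67.0], [582.0, 82.0], [569.0, 214.0]]
board [304, 210, 43, 54, 2046] c [493.4  14.9] size [114.2 113.5] ang 4.18 z 0.0675
   corners [[432.0, 67.0], [441.0, -46.0], [554.0, -38.0], [546.0, 76.0]]
vial [0.5044 0.075  0.1054] 56
tall min x [0.60075572 0.6200712  0.70455273]
side
step [212, 161, 167, 145, 14201] c [506.7  80.7] size [332.9 190.4] ang 86.53 z 0.0609
   corners [[402.0, -80.0], [592.0, -91.0], [612.0, 241.0], [422.0, 253.0]]
board [291, 174, 56, 29, 1184] c [447.4 318.2] size [ 98.8 761. ] ang 9.84 z 0.0685
   corners [[334.0, 685.0], [464.0, -65.0], [561.0, -48.0], [431.0, 702.0]]
board [243, 229, 94, 44, 2863] c [458.1 408.5] size [144.1 588.2] ang 10.49 z 0.0683
   corners [[334.0, 685.0], [441.0, 106.0], [582.0, 132.0], [475.0, 711.0]]
vial [0.5015 0.0829 0.0993] 25
tall min x [0.60017853 0.7014441  0.70322975]
```

```bash
cat >> h.py <<'E'
def boards(im,zt=.068):
    W=pts(im);rgb=im["pixels"].astype(int);Z=W[...,2]
    top=(abs(W[...,0]-.47)<.2)&(W[...,1]>-.12)&(W[...,1]<.3)&(Z>.05)&(Z<.08)
    w=((top&(rgb.min(-1)>100))*255).astype(np.uint8)
    w=cv2.morphologyEx(w,cv2.MORPH_OPEN,np.ones((3,3)))
    E=im["extrinsics"]
    for c in cv2.findContours(w,cv2.RETR_EXTERNAL,cv2.CHAIN_APPROX_NONE)[0]:
        if cv2.contourArea(c)<500: continue
        uv=c[:,0].astype(float)
        d=np.c_[(uv[:,0]-im["cx"])/im["fx"],(uv[:,1]-im["cy"])/im["fy"],np.ones(len(uv))]@E[:3,:3].T
        p=E[:3,3]+d*((zt-E[2,3])/d[:,2])[:,None]
        r=cv2.minAreaRect((p[:,:2]*1000).astype(np.float32))
        print("board c",np.round(r[0],1),"size",np.round(r[1],1),"ang",round(r[2],2))
E
python3 - <<'E'
from h import *
for c in ["top","side"]:
    im=np.load(c+"0.npz");print(c);boards(im);W=pts(im)
    for lo,hi in [(-.05,.05),(.05,.15),(.15,.25),(.25,.33)]:
        t=(W[...,2]>.14)&(W[...,2]<.45)&(W[...,1]>lo)&(W[...,1]<hi)&(W[...,0]>.4)
        print(lo,hi,t.sum(),np.round(W[t][:,0].min(),3) if t.any() else None)
E
```

```text
top
board c [503.8  -3.7] size [96.6 73.4] ang 4.55
board c [502.4 170.1] size [140.9  73.5] ang 5.92
-0.05 0.05 57 0.789
0.05 0.15 6146 0.701
0.15 0.25 7658 0.701
0.25 0.33 6217 0.702
side
board c [502.2 170. ] size [142.1  76.8] ang 5.06
board c [503.6  -4.8] size [96.9 76.7] ang 4.27
-0.05 0.05 29 0.788
0.05 0.15 5242 0.7
0.15 0.25 8468 0.7
0.25 0.33 7564 0.7
```

Top and side views agree: the long board is on the left (px 230,237), centred at (502, 170) mm and about 0.16 rad out of square. The vial is at px (281,236), and the orange board is a decoy off the step. There is a 37 mm gap behind the board, so I'll do a two-finger push from behind, square to the step.

Request:
apply_moves(linear=[[0, 0, 0], [0, 0, 0], [0, 0, 0], [0, 0, 0], [0, 0, 0], [0.472, -0.974, 0], [0.472, -0.974, 0], [0.472, -0.974, 0], [0.472, -0.974, 0], [0.472, -0.974, 0], [0.472, -0.974, 0], [0.472, -0.974, 0], [0.472, -0.974, 0], [0.472, -0.974, 0], [0.472, -0.974, 0], [0.472, -0.974, 0], [0.472, -0.974, 0], [0.472, -0.974, 0], [0.472, -0.974, 0], [0.472, -0.974, 0]], rotation=[[0, 0, 0.908], [0, 0, 0.908], [0, 0, 0.908], [0, 0, 0.908], [0, 0, 0.908], [0, 0, 0], [0, 0, 0], [0, 0, 0], [0, 0, 0], [0, 0, 0], [0, 0, 0], [0, 0, 0], [0, 0, 0], [0, 0, 0], [0, 0, 0], [0, 0, 0], [0, 0, 0], [0, 0, 0], [0, 0, 0], [0, 0, 0]], hand=0.6)

```text
time: 3.0
tcp_pos: [0.4498, -0.0826, 0.2056]
orientation: [3.142, -0.0, -0.061]
contact_force: [0.9, -1.3, -0.0]
grip_width: 0.0373
```

Request:
apply_moves(linear=[[0.472, -0.974, 0], [0.472, -0.974, 0], [0.472, -0.974, 0], [0.472, -0.974, 0], [0.472, -0.974, 0], [0.472, -0.974, 0], [0.472, -0.974, 0], [0.472, -0.974, 0], [0.472, -0.974, 0], [0, 0, 0], [0, 0, 0]], rotation=[[0, 0, 0], [0, 0, 0], [0, 0, 0], [0, 0, 0], [0, 0, 0], [0, 0, 0], [0, 0, 0], [0, 0, 0], [0, 0, 0], [0, 0, 0], [0, 0, 0]])

```text
time: 4.38
tcp_pos: [0.5924, 0.1706, 0.2053]
orientation: [3.141, 0.0, -0.061]
contact_force: [0.9, -0.6, -0.1]
grip_width: 0.0378
```

Request:
apply_moves(linear=[[0, 0, 0.8], [0, 0, 0.8], [0, 0, 0.8], [0, 0, 0.8], [0, 0, 0.8], [0, 0, 0], [0, 0, 0]], rotation=[[0, 0, 0], [0, 0, 0], [0, 0, 0], [0, 0, 0], [0, 0, 0], [0, 0, 0], [0, 0, 0]])

```text
time: 5.25
tcp_pos: [0.593, 0.1707, 0.0868]
orientation: [-3.141, -0.001, -0.062]
contact_force: [0.6, -1.0, 0.3]
grip_width: 0.0378
```

Run:
```python
from plant import robot
import cv2
im=robot.get_image("side")
cv2.imwrite("pics/s1.png",cv2.resize(im["pixels"][130:330,150:400,::-1],None,fx=3,fy=3))
print(robot.observe()["tcp_pos"])
```

```text
[0.59316678 0.17086831 0.08694412]
```

View pics/s1.png

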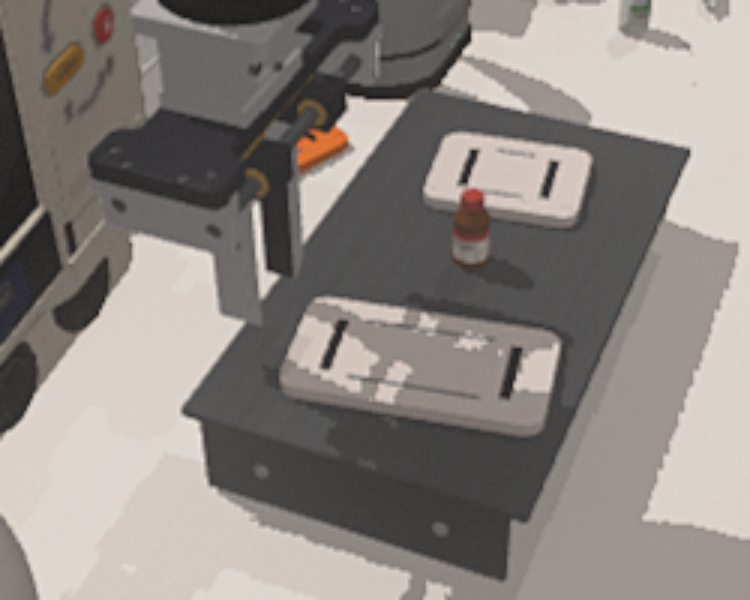

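Both fingertips hover behind the board's back end (crop px 240,320 and 285,275), clear of everything. Next I lower them and push most of the way.

Request:
apply_moves(linear=[[0, 0, 0.4], [0, 0, 0.35], [0, 0, 0], [0, 0, 0]], rotation=[[0, 0, 0], [0, 0, 0], [0, 0, 0], [0, 0, 0]])

```text
time: 5.8
tcp_pos: [0.5927, 0.1711, 0.063]
orientation: [-3.142, -0.0, -0.061]
contact_force: [-0.5, -0.1, -0.8]
grip_width: 0.0377
```

Request:
apply_moves(linear=[[-0.17, 0, 0], [-0.17, 0, 0], [-0.17, 0, 0], [-0.17, 0, 0], [-0.17, 0, 0], [-0.17, 0, 0], [-0.17, 0, 0], [-0.17, 0, 0], [-0.17, 0, 0], [-0.17, 0, 0], [0, 0, 0], [0, 0, 0]], rotation=[[0, 0, 0], [0, 0, 0], [0, 0, 0], [0, 0, 0], [0, 0, 0], [0, 0, 0], [0, 0, 0], [0, 0, 0], [0, 0, 0], [0, 0, 0], [0, 0, 0], [0, 0, 0]])

```text
time: 7.3
tcp_pos: [0.5414, 0.1742, 0.0627]
orientation: [3.142, 0.001, -0.061]
contact_force: [0.7, -0.0, -0.5]
grip_width: 0.0373
```

Run:
```python
from plant import robot
from h import *
s=robot.get_image("side")
boards(s)
cv2.imwrite("pics/s2.png",cv2.resize(s["pixels"][130:330,150:400,::-1],None,fx=3,fy=3))
boards(robot.get_image("top"))
print(robot.observe()["tcp_pos"])
```

```text
board c [459.8 184.5] size [ 80.3 142.6] ang 87.17
board c [502.3  -1.9] size [95.8 82.7] ang 4.25
board c [503.7  -3.8] size [98.2 74.7] ang 4.55
[0.541584   0.17418582 0.06271384]
```

View pics/s2.png

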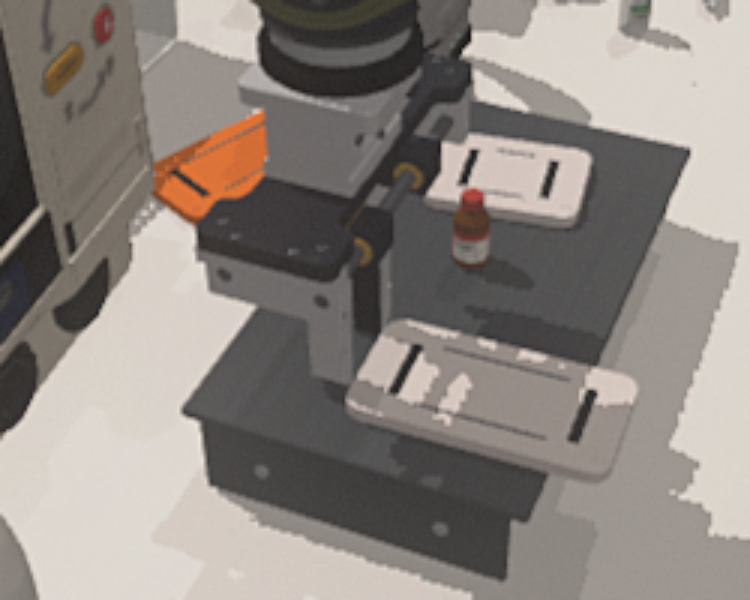

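The board is now nearly square (−2.8° against the step's −3.5°) and sticks out about 29 mm. Its end is at crop px (610,430). I'll push about 10 mm more slowly, back off and rise, then measure.

Request:
apply_moves(linear=[[-0.06, 0, 0], [-0.06, 0, 0], [-0.06, 0, 0], [-0.06, 0, 0], [-0.06, 0, 0], [-0.05, 0, 0], [0, 0, 0], [0, 0, 0], [0.4, 0, 0], [0, 0, -0.7], [0, 0, -1], [0, 0, -1], [0, 0, -1], [0, 0, -1], [0.5, 1, -0.5], [0.5, 1, -0.5], [0, 1, 0], [0, 1, 0], [0, 1, 0], [0, 1, 0]], rotation=[[0, 0, 0], [0, 0, 0], [0, 0, 0], [0, 0, 0], [0, 0, 0], [0, 0, 0], [0, 0, 0], [0, 0, 0], [0, 0, 0], [0, 0, 0], [0, 0, 0], [0, 0, 0], [0, 0, 0], [0, 0, 0], [0, 0, 0], [0, 0, 0], [0, 0, 0], [0, 0, 0], [0, 0, 0], [0, 0, 0]])

```text
time: 9.9
tcp_pos: [0.5626, -0.0087, 0.2341]
orientation: [3.142, -0.0, -0.061]
contact_force: [-0.2, -0.4, 0.6]
grip_width: 0.0377
```

Request:
apply_moves(linear=[[-0.5, 1, 0], [-0.5, 1, 0], [-0.5, 1, 0], [-0.5, 1, 0], [0, 0, 0], [0, 0, 0]], rotation=[[0, 0, 0], [0, 0, 0], [0, 0, 0], [0, 0, 0], [0, 0, 0], [0, 0, 0]])

```text
time: 10.65
tcp_pos: [0.4955, -0.1233, 0.2341]
orientation: [-3.141, -0.0, -0.061]
contact_force: [-0.7, -0.5, -0.6]
grip_width: 0.0375
```

Run:
```python
from plant import robot
from h import *
for c in ["top","side"]:
    s=robot.get_image(c);print(c);boards(s)
    cv2.imwrite(f"pics/{c}3.png",s["pixels"][:,:,::-1])
    meas(s)
```

```text
top
board c [451.6 184.7] size [ 74.5 140. ] ang 86.68
board c [503.9  -3.8] size [98.3 74.8] ang 4.55
step [187, 179, 184, 125, 18811] c [489.3  81.7] size [330.7 227.6] ang 86.61 z 0.0603
   corners [[366.0, -77.0], [593.0, -90.0], [613.0, 240.0], [385.0, 254.0]]
board [304, 209, 43, 55, 2099] c [494.3  14.8] size [115. 115.] ang 4.71 z 0.0676
   corners [[432.0, 67.0], [442.0, -47.0], [556.0, -38.0], [547.0, 77.0]]
board [199, 226, 45, 79, 3074] c [449.4 144.4] size [155.7 139.9] ang 87.01 z 0.0676
   corners [[375.0, 70.0], [515.0, 63.0], [523.0, 219.0], [384.0, 226.0]]
vial [0.5041 0.0756 0.1047] 60
side
board c [450.3 184.9] size [ 77.1 142.7] ang 85.05
board c [503.4  -3.5] size [97.1 79.5] ang 5.0
step [212, 161, 166, 145, 15106] c [488.1  82.2] size [332.9 228.1] ang 86.5 z 0.0608
   corners [[364.0, -77.0], [592.0, -91.0], [612.0, 241.0], [384.0, 255.0]]
board [291, 174, 56, 31, 1186] c [447.4 318.8] size [ 99.  759.9] ang 9.84 z 0.0685
   corners [[334.0, 685.0], [464.0, -64.0], [561.0, -47.0], [431.0, 702.0]]
board [270, 238, 98, 57, 3211] c [430.8 411.5] size [145.8 561.1] ang 5.01 z 0.0683
   corners [[334.0, 685.0], [383.0, 126.0], [528.0, 138.0], [479.0, 697.0]]
vial [0.502  0.0817 0.101 ] 31
```

View pics/top3.png

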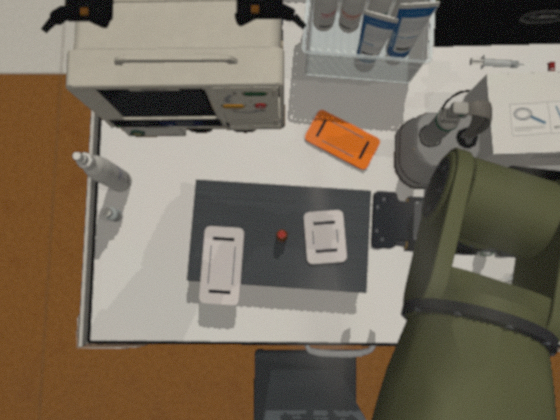

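```bash
python3 -c "
from plant import robot
print(robot.hand_in())"
```

```text
the job is handed in; nothing more can be done
None
```

I pushed the longer board about 5 cm towards the robot with both fingertips against its back end. Then I moved the arm clear, with no contact, and handed the job in at about 11 s. The hand-in reports no verdict.

- **Overhang:** the front end sticks out 37–39 mm. Four measurements from the top and side cameras agreed.
- **Squareness:** the top camera shows the board within about 0.01 rad of square. The side camera's rougher fit gave about 0.03 rad, still well below 0.12.
- **Shorter board and vial:** both are where they started, to within about 2 mm, which is the camera accuracy.

No final check failed. The small difference between the two cameras on the angle was the only disagreement.

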